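Unclip a tool battery from its charger

TASK

Take the battery pack out of the sloping charger on the bench: squeeze its two side release buttons fully in together, then, keeping them squeezed, draw the pack straight out along the slope. Stand it upright, stem down, in the empty one of the two steel holders, setting it down on the holder's floor before you let go. Leave the spare pack, the jug, the tin and the screwdriver where they are.

Things in the scene. Friction and masses are not known exactly. Their poses are not given: they have to be found in the camera images.
- pack_grip (a point): Battery pack in the charger, black, about 0.21 kg; the point is the middle of its head, half-way between the two release buttons, 72 mm from the flat stem end and 24 mm from the flat head end. z runs from stem to head and at the start leans about 37 deg from vertical to the charger's -x; y runs through both buttons and is level. Grasp here, along y. The pack is the same either way round about z.
- pack: The same pack, origin at the centre of its flat stem end, same axes. Stem 34 x 38 x 40 mm (x, y, z), then head 44 x 50 x 56 mm, 96 mm in all. Two latch teeth that move with the buttons stand out of the stem's y sides, 14 to 20 mm from its end: 49 mm over both with the buttons out, 38 mm with them in.
- button_a (a joint): Release button on the head's +y side: grey, ribbed, 26 mm (x) by 24 mm (z), stands 5.5 mm proud. 0 = out, 0.0055 m = fully in, flush with the head. Its spring pushes out with 2 N at rest, 7.5 N fully in. The latch is free when both buttons are fully in. Over both buttons: 61 mm out, 50 mm in; pinched fully in, they also carry the pack.
- button_b (a joint): The same button on the head's -y side; same values, same spring.
- charger: Charger station, fixed. Origin at bench level under the centre of the docked pack's stem end, which is 30 mm up. Plywood base x -70 to 120 mm, 250 mm in y, 8 mm thick. Black socket block, 54 x 72 mm across, leaning 35 deg to -x, takes the lowest 38 mm of the pack with 1 to 1.5 mm play. Behind it (+x) a black case 62 mm high.
- rail_mid (a point): Middle of a fixed steel rail, 14 mm diameter, over the charger: it runs along the charger's y, 205 mm above the bench, on two posts 110 mm either side. It blocks a gripper that comes straight down on the pack; one that comes along the pack's axis passes on its -x side.
- pocket (a point): Empty steel holder, fixed; the point is the centre of its pocket's floor, 6 mm above the bench, z up. Open-topped pocket 46 mm (x) by 60 mm (y) inside, 35 mm deep, walls 4 mm, foot 70 x 84 mm. The pack goes in with its y along the pocket's y, either way round. Standing on the floor, its head's middle is 72 mm above this point, its head above the walls.
- spare_mid (a point): A spare pack of the same shape standing in the other, equal holder, buttons along its y; the point is the middle of its head, 78 mm above the bench. Leave alone.
- jug_mid (a point): White plastic bottle, 72 mm diameter, 150 mm high, standing on the bench; the point is half-way up. Leave alone.
- tin: Open steel tin, 72 mm diameter, 55 mm high; the origin is the centre of its underside. Leave alone.
- screwdriver_grip (a point): Screwdriver with a wooden handle, 200 mm long, lying on the bench; the point is in its handle. Leave alone.
There are look-alikes about, which are no part of the job. Leave any yellow look-alike of the pack alone. What is shaped like the part that bears pocket but pink or red is not meant.

How it is judged:
By the outcome, as a careful person would: the job done as asked, in the order asked, and still so for the second after the job is handed in, with the robot touching nothing.
It also fails if it takes over 48 s, if anything falls off the work surface, if the arm or the gripper's body presses on something with over 40 N, if the wrist force passes 120 N, or if a joint passes its speed limit or range.

ROBOT

A 6-joint arm with a two-finger parallel gripper is mounted at the origin on the work surface. World frame = base frame: x ahead of the robot, y to its left, z up, the work surface at z = 0. Lengths are in mm, angles in degrees, forces in N, time in s.
With the tool pointing down it reaches from about 350 to 850 mm from the base axis. Payload 8.1 kg.
Tool frame: the origin (TCP) lies midway between the tips of the shut fingers; the grasp point (between the pads) lies 19 mm behind it; x points along the fingers, z is the direction in which the jaws open and shut, and the axes are right-handed (so a half turn about x gives the same grasp; the last joint's range is limited). The gripper opens to 85 mm and grips with 20 to 120 N. Pads are 22 mm wide; open, the fingers measure 114 mm over their backs; the gripper's body (76 mm by 85 mm) begins 54 mm behind the grasp point. The pads swing forward as they close: fully open they stand 13 mm farther back than shut.
Start: joints at [-77.258, 7.471, 85.268, -0, 87.261, -4.893], TCP at [181.798, -571.8, 231.292] pointing down, gripper open.
Joint ranges: [-169.43, 169.43], [-51.17, 129.36], [1.28, 143.12], [-76.62, 256.62], [0, 156.53], [-152.29, 152.29]. Speed limits (degrees/s): [136.94, 136.94, 159.86, 180, 180, 180].

INTERFACE

Orientations are given as [roll, pitch, yaw] about the fixed x, y, z axes, in that order (R = Rz(yaw) Ry(pitch) Rx(roll)).
In Python, from bench import r gives the robot as it stands. The module is installed in compiled form; this text tells all that it offers.
- The arm moves only by the tool servo_tool, never from a script. Its argument "commands" is a list that holds one entry, the list of rows, each a list of 7 numbers: the closure in counts, from 0 (fully open) to 255 (shut), then the shift along the tool's x, y, z in cm, then the turn, a rotation vector about the tool's x, y, z in degrees. A call has 1 to 8 rows; each row is the pose to reach, as a shift and turn from the pose commanded when the call began, along the tool's axes at that moment; what a row does not reach only later rows make up. A row lasts 1/10 s, in which the tool goes at most 50 mm and 8.59 degrees, less where a joint would pass 70% of its speed; a pose out of reach is approached as far as the arm can. A call with a gripper value outside its range is refused whole. The fingers move at their own pace and stop on an object; "force" is the grip in N (left out, the last holds). Time passes only in rows, so rows that repeat a pose let the fingers close. It gives the time, the measured TCP pose, the force and the opening at its end, in the units of the state.
- r.sense(): the state, without advancing time (a new reading comes with each control period).
- r.snapshot(name): name is "scene" or "top" or "wrist"; returns (picture, depth): 400x640x3 uint8, red, green, blue; 400x640 float32, mm along the optical axis (not along the pixel's ray), 0 where there is no reading.
- r.calibration(name): a dict with "fx", "fy", "cx", "cy" (pixels), "dist" ([k1, k2, p1, p2, k3] as OpenCV has them; the pictures are not rectified), "pose" (4x4, takes a point from camera to world coordinates). Camera axes: x right, y down, z forward; pixel columns grow to the right and rows downward; lengths in mm; the calibration is good to about 2 mm. A picture is of the moment at which its call begins: read the wrist's pose just before it. calibration takes no time and is no camera call; for the wrist camera it gives the pose at the moment of the call.
- r.hand_in(): hands the job in, once; it reports no verdict.
The state is a dict: "time": time; "joint_pos": joint angles; "qd": joint speeds; "joint_efforts": joint torques, N m; "tool_pos": TCP position; "tcp_rot": TCP orientation; "ft_force": force on the tool from outside, world axes, zero at the start; "wrist_torque": the same for the moment, N m; "finger_gap": finger opening in mm.
Only numpy, scipy, OpenCV 4.12 (cv2) and the standard library are available. Lean on these libraries where they do the work, as an engineer would, in place of code of your own. Each camera call takes 0.05 s, during which the arm holds its last target.

## Working session

There is one attempt and no reset: what is moved stays moved. The work goes in short steps, Python scripts to look and compute and a tool call to move; the robot and the scene stay as the last step left them, time stands still between calls to the robot, and variables do not carry over. Pictures are saved under pics/ and viewed, and the job is handed in when it is done.

Besides the shell and the picture viewer there is one more tool, called after ">>>" by a JSON object that holds its "api" and its "payload". servo_tool: Moves the arm, as the interface text tells. Its arguments: {"type":"object","properties":{"commands":{"type":"array","items":{"type":"array","items":{"type":"array","items":{"type":"number"}}}},"force":{"type":"number"}},"required":["commands"]}

```bash
mkdir -p pics; cat > h.py <<'E'
import numpy as np, cv2
from bench import r
from scipy.spatial.transform import Rotation as R
def snap(n,f):
    c=r.calibration(n); im,d=r.snapshot(n)
    cv2.imwrite(f'pics/{f}.png',im[:,:,::-1]); np.savez(f'pics/{f}.npz',im=im,d=d,pose=np.array(c['pose']),K=np.array([[c['fx'],0,c['cx']],[0,c['fy'],c['cy']],[0,0,1]]),dist=np.array(c['dist']))
def load(f):
    return np.load(f'pics/{f}.npz')
def cloud(f):
    z=load(f); d=z['d']; h,w=d.shape
    u,v=np.meshgrid(np.arange(w),np.arange(h))
    p=cv2.undistortPoints(np.stack([u.ravel(),v.ravel()],1).astype(np.float64)[:,None],z['K'],z['dist'])[:,0]
    P=np.c_[p,np.ones(len(p))]*d.reshape(-1,1)
    P=P@z['pose'][:3,:3].T+z['pose'][:3,3]
    P[d.ravel()==0]=np.nan
    return P.reshape(h,w,3),z['im']
E
python3 - <<'E'
from h import *
s=r.sense(); print(s)
for n in ['scene','top','wrist']:
    snap(n,n+'0'); z=load(n+'0'); print(n,np.round(z['pose'],3).tolist(),z['K'].tolist())
E
```

```text
{'time': 0.0, 'joint_pos': array([-7.72582831e+01,  7.51526322e+00,  8.53302273e+01, -6.17444141e-04,
        8.72611209e+01, -4.89348160e+00]), 'qd': array([ 0.0430913 ,  0.00453234, -0.01769218, -0.01730825, -0.05086364,
        0.04052931]), 'joint_efforts': array([ 1.95921442e-03, -5.69393277e+01, -5.00553596e+01, -1.55539610e-04,
        1.46685925e-02, -1.22668020e-06]), 'tool_pos': array([ 181.66389156, -571.25608447,  230.23372714]), 'tcp_rot': array([175.43793667,  89.89338686, 103.07316524]), 'ft_force': array([ 0.97528595, -0.20749356, -0.37154139]), 'wrist_torque': array([ 0.02736299, -0.05022983,  0.04892169]), 'finger_gap': 85.44413151813109}
scene [[0.493, 0.653, -0.575, 1181.54], [0.87, -0.37, 0.325, -411.657], [-0.0, -0.661, -0.751, 962.094], [0.0, 0.0, 0.0, 1.0]] [[417.61045306585504, 0.0, 324.13277614525094], [0.0, 417.61045306585504, 201.7664967983319], [0.0, 0.0, 1.0]]
top [[0.0, -0.988, 0.153, 346.387], [-1.0, 0.002, 0.018, -70.029], [-0.018, -0.153, -0.988, 1462.898], [0.0, 0.0, 0.0, 1.0]] [[475.25338800939755, 0.0, 327.1492890201533], [0.0, 475.25338800939755, 198.30230775647286], [0.0, 0.0, 1.0]]
wrist [[0.304, -0.905, -0.298, 258.134], [-0.953, -0.289, -0.094, -547.564], [-0.001, 0.313, -0.95, 373.49], [0.0, 0.0, 0.0, 1.0]] [[340.02033346579316, 0.0, 320.39023935339037], [0.0, 340.02033346579316, 202.21490888467275], [0.0, 0.0, 1.0]]
```

View pics/scene0.png

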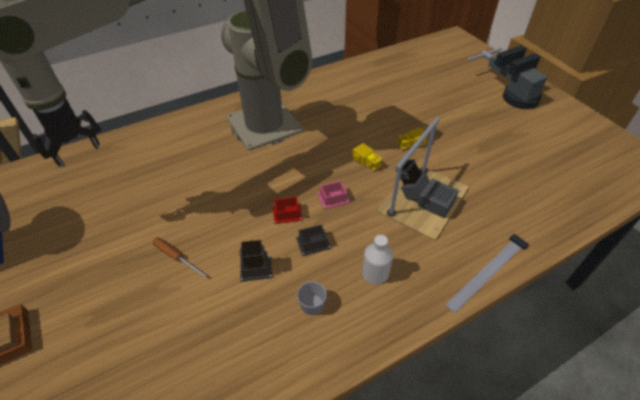

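View pics/top0.png

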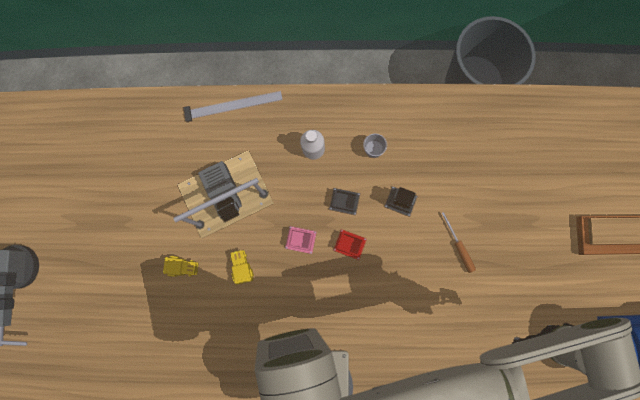

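View pics/wrist0.png

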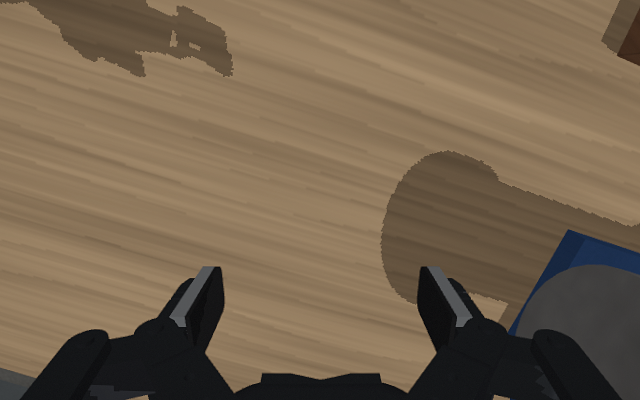

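The top view shows the charger at about (222,195), with its rail from (177,219) to (262,187) and the pack head at (228,208). The empty holder is at (345,201), the spare at (402,200), and red and pink decoys at (350,243) and (300,240). Next I'll measure these.

```bash
python3 - <<'E'
from h import *
P,im=cloud('top0')
for n,(u,v) in dict(bench=(300,300),railL=(180,218),railR=(258,188),railm=(220,203),case=(214,178),pack=(228,208),pack2=(228,215),base=(200,230),holder=(345,202),spare=(402,200),jug=(312,140),tin=(375,146)).items(): print(n,P[v,u].round(0))
big=cv2.resize(im[130:260,150:290,::-1],None,fx=5,fy=4.6,interpolation=cv2.INTER_CUBIC);cv2.imwrite('pics/t1.png',big)
big=cv2.resize(im[180:225,320:430,::-1],None,fx=7,fy=7,interpolation=cv2.INTER_CUBIC);cv2.imwrite('pics/t2.png',big)
P2,im2=cloud('scene0')
for n,(u,v) in dict(bench=(300,350),pack=(410,172),case=(432,195),holder=(313,240)).items(): print(n,P2[v,u].round(0))
big=cv2.resize(im2[110:240,370:480,::-1],None,fx=5,fy=4.5,interpolation=cv2.INTER_CUBIC);cv2.imwrite('pics/t3.png',big)
E
```

```text
bench [260.  39.  -3.]
railL [487. 348. 212.]
railR [581. 150. 138.]
railm [546. 270.  89.]
case [627. 299.  58.]
pack [526. 239. 122.]
pack2 [509. 243. 100.]
base [472. 349.  13.]
holder [560. -99.   6.]
spare [ 551. -263.  101.]
jug [718.  -3. 149.]
tin [ 738. -195.    7.]
bench [ 819. -272.   -2.]
pack [549. 234. 106.]
case [622. 267.  59.]
holder [560. -96.   8.]
```

View pics/t1.png

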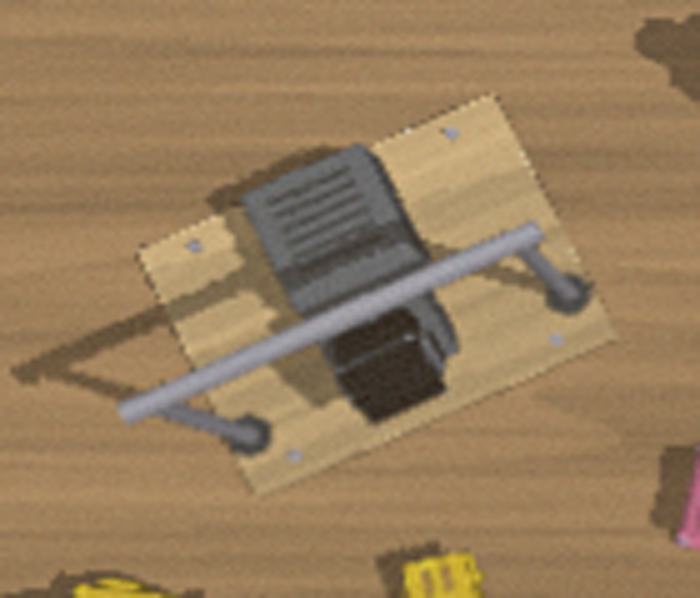

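View pics/t2.png

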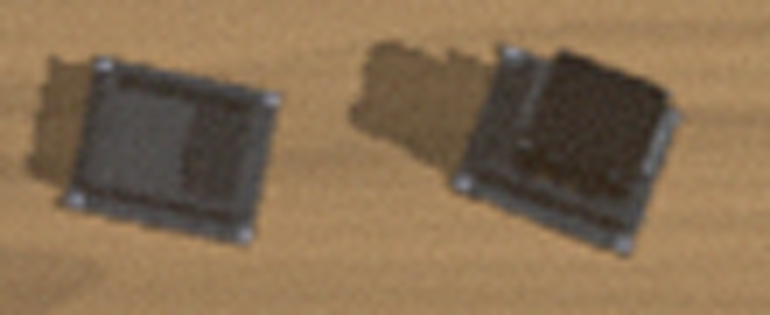

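View pics/t3.png

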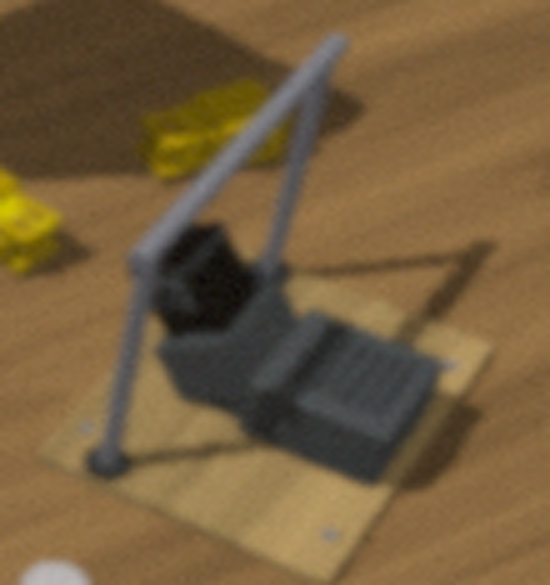

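```bash
cat >> h.py <<'E'
def ray(f,uv,zp):
    z=load(f); p=cv2.undistortPoints(np.array(uv,float).reshape(-1,1,2),z['K'],z['dist'])[:,0]
    d=np.c_[p,np.ones(len(p))]@z['pose'][:3,:3].T; o=z['pose'][:3,3]
    return o+d*((zp-o[2])/d[:,2])[:,None]
def proj(f,X):
    z=load(f); T=np.linalg.inv(z['pose']); rv=cv2.Rodrigues(T[:3,:3])[0]
    return cv2.projectPoints(np.array(X,float).reshape(-1,1,3),rv,T[:3,3],z['K'],z['dist'])[0][:,0]
E
python3 - <<'E'
from h import *
c=ray('top0',[(178,185),(248.4,150.7),(273.4,203.9),(201,237.2)],8)
print(c.round(1)); print([np.linalg.norm(c[i]-c[(i+1)%4]).round(1) for i in range(4)])
ex=(c[0]+c[1]-c[2]-c[3])/2; ex/=np.linalg.norm(ex); ey=(c[0]+c[3]-c[1]-c[2])/2
yaw=np.degrees(np.arctan2(ex[1],ex[0])); print('yaw',yaw,np.degrees(np.arctan2(-ey[0],ey[1])))
ctr=c.mean(0); o=ctr-25*ex; print('ctr',ctr,'origin',o)
P,im=cloud('top0')
Rz=R.from_euler('z',yaw,degrees=True).as_matrix(); o[2]=0
Q=(P-o)@Rz
for f in ['top0','scene0']:
    P,im=cloud(f);Q=(P-o)@Rz
    m=(Q[...,2]>185)&(abs(Q[...,0])<200)&(abs(Q[...,1])<150); print(f,'rail',m.sum(),np.nanmedian(Q[m],0).round(1),np.nanmin(Q[m],0).round(1),np.nanmax(Q[m],0).round(1))
    m=(Q[...,2]>80)&(Q[...,2]<130)&(abs(Q[...,1])<40)&(abs(Q[...,0]+60)<80); 
    q=Q[m]; print('pack',m.sum(),np.median(q,0).round(1),q.min(0).round(1),q.max(0).round(1))
    # head end plane: along axis
    for a in (35,37):
        t=np.radians(a); ax=np.array([-np.sin(t),0,np.cos(t)]); s=(q-[0,0,30])@ax; print(a,np.percentile(s,[5,50,80,90,95]).round(1))
# holder
m=[(320+x/7,180+y/7) for x,y in [(102,58),(277,93),(248,242),(72,205)]]
h=ray('top0',m,3); print('holder foot?',h.round(1),[np.linalg.norm(h[i]-h[(i+1)%4]).round(1) for i in range(4)],h.mean(0).round(1))
E
```

```text
[[615.  427.5   8. ]
 [724.5 205.6   8. ]
 [554.1 122.8   8. ]
 [450.3 346.8   8. ]]
[np.float64(247.5), np.float64(189.4), np.float64(246.8), np.float64(183.4)]
yaw 26.023038200665543 25.568978480784153
ctr [585.98192465 275.68113486   8.        ] origin [563.51648196 264.71282212   8.        ]
top0 rail 499 [-29.7   2.  209.8] [ -36.2 -124.3  185.3] [-20.3 128.  218.6]
pack 397 [-45.5  -1.1 104. ] [-72.1 -30.3  80.2] [ -7.1  33.  121.7]
35 [55.5 92.  96.  97.4 98.3]
37 [54.7 92.1 95.9 97.3 98.4]
scene0 rail 345 [-26.6 -16.1 210.3] [ -36.5 -126.   185.5] [-20.6 124.9 215.4]
pack 298 [-32.4 -11.6 102.1] [-71.2 -34.3  80.1] [ -7.2  25.7 122. ]
35 [51.6 78.2 93.1 95.6 96.8]
37 [50.8 77.6 92.5 95.3 96.4]
holder foot? [[ 603.6  -67.     3. ]
 [ 587.6 -144.8    3. ]
 [ 521.  -131.3    3. ]
 [ 537.6  -53.6    3. ]] [np.float64(79.4), np.float64(68.0), np.float64(79.5), np.float64(67.3)] [562.5 -99.2   3. ]
```

```bash
cat >> h.py <<'E'
def cur():
    s=r.sense(); return np.array(s['tool_pos']),R.from_euler('xyz',s['tcp_rot'],degrees=True).as_matrix(),s
def plan(pt,Rt,n,g,p0=None,R0=None):
    if p0 is None: p0,R0,_=cur()
    d=R0.T@(pt-p0); rv=R.from_matrix(R0.T@Rt).as_rotvec(degrees=True)
    print('total shift cm',(d/10).round(2),'rotvec',rv.round(2),np.linalg.norm(d).round(),np.linalg.norm(rv).round(1))
    print([[g]+(d/10*k/n).round(2).tolist()+(rv*k/n).round(2).tolist() for k in range(1,n+1)])
def axes(x,z):
    x=np.array(x,float)/np.linalg.norm(x); z=np.array(z,float); z-=x*(x@z); z/=np.linalg.norm(z); return np.stack([x,np.cross(z,x),z],1)
yaw=25.9; O=np.array([563.5,264.7,0]); Rz=R.from_euler('z',yaw,degrees=True).as_matrix()
E
python3 - <<'E'
from h import *
p,R0,s=cur(); print(R0.round(3)); z=load('wrist0'); print('cam in tool',(R0.T@(z['pose'][:3,3]-p)).round(1)); print((R0.T@z['pose'][:3,:3]).round(3))
t=np.radians(37); ax=Rz@[-np.sin(t),0,np.cos(t)]; y=Rz@[0,1,0]
g=O+[0,0,30]+72*ax; print('grip',g,ax,y)
for sg in (1,-1):
    Rt=axes(-ax,sg*y); print(sg,'cam side', (Rz.T@Rt@[0,1,0]).round(2)); 
    pt=g-ax*19+ax*150
    print(pt); plan(pt,Rt,8,0)
E
```

```text
[[-0.     0.953  0.303]
 [ 0.001  0.303 -0.953]
 [-1.     0.    -0.001]]
cam in tool [-143.    80.1    0.3]
[[-0.    -0.313  0.95 ]
 [ 0.001 -0.95  -0.313]
 [ 1.     0.001  0.   ]]
grip [524.52154824 245.77308076  87.50175672] [-0.54136739 -0.26287388  0.79863551] [-0.43680179  0.89955778  0.        ]
1 cam side [-0.8  0.  -0.6]
[453.60242073 211.33660269 192.12300854]
total shift cm [  3.94  49.63 -66.35] rotvec [163.21  54.59  -3.83] 829.0 172.1
[[0, 0.49, 6.2, -8.29, 20.4, 6.82, -0.48], [0, 0.98, 12.41, -16.59, 40.8, 13.65, -0.96], [0, 1.48, 18.61, -24.88, 61.2, 20.47, -1.44], [0, 1.97, 24.81, -33.18, 81.6, 27.29, -1.91], [0, 2.46, 31.02, -41.47, 102.0, 34.12, -2.39], [0, 2.95, 37.22, -49.76, 122.4, 40.94, -2.87], [0, 3.44, 43.42, -58.06, 142.81, 47.76, -3.35], [0, 3.94, 49.63, -66.35, 163.21, 54.59, -3.83]]
-1 cam side [ 0.8 -0.   0.6]
[453.60242073 211.33660269 192.12300854]
total shift cm [  3.94  49.63 -66.35] rotvec [-8.    2.59 36.92] 829.0 37.9
[[0, 0.49, 6.2, -8.29, -1.0, 0.32, 4.62], [0, 0.98, 12.41, -16.59, -2.0, 0.65, 9.23], [0, 1.48, 18.61, -24.88, -3.0, 0.97, 13.85], [0, 1.97, 24.81, -33.18, -4.0, 1.3, 18.46], [0, 2.46, 31.02, -41.47, -5.0, 1.62, 23.08], [0, 2.95, 37.22, -49.76, -6.0, 1.94, 27.69], [0, 3.44, 43.42, -58.06, -7.0, 2.27, 32.31], [0, 3.94, 49.63, -66.35, -8.0, 2.59, 36.92]]
```

```bash
python3 - <<'E'
from h import *
p,R0,s=cur()
plan(np.array([460,-110,300]),axes([0,0,-1],R.from_euler('z',75,degrees=True).as_matrix()@R0[:,2]*1),8,0)
plan(np.array([460,-110,300]),axes([0,0,-1],[0.2,-.98,0]),12,0)
E
```

```text
total shift cm [ -6.9   40.5  -35.55] rotvec [-7.5e+01 -7.0e-02 -6.0e-02] 543.0 75.0
[[0, -0.86, 5.06, -4.44, -9.37, -0.01, -0.01], [0, -1.72, 10.13, -8.89, -18.75, -0.02, -0.01], [0, -2.59, 15.19, -13.33, -28.12, -0.02, -0.02], [0, -3.45, 20.25, -17.77, -37.5, -0.03, -0.03], [0, -4.31, 25.31, -22.22, -46.87, -0.04, -0.04], [0, -5.17, 30.38, -26.66, -56.25, -0.05, -0.04], [0, -6.03, 35.44, -31.11, -65.62, -0.06, -0.05], [0, -6.9, 40.5, -35.55, -75.0, -0.07, -0.06]]
total shift cm [ -6.9   40.5  -35.55] rotvec [ 6.1  -0.08 -0.  ] 543.0 6.1
[[0, -0.57, 3.38, -2.96, 0.51, -0.01, -0.0], [0, -1.15, 6.75, -5.92, 1.02, -0.01, -0.0], [0, -1.72, 10.13, -8.89, 1.52, -0.02, -0.0], [0, -2.3, 13.5, -11.85, 2.03, -0.03, -0.0], [0, -2.87, 16.88, -14.81, 2.54, -0.03, -0.0], [0, -3.45, 20.25, -17.77, 3.05, -0.04, -0.0], [0, -4.02, 23.63, -20.74, 3.56, -0.05, -0.0], [0, -4.6, 27.0, -23.7, 4.07, -0.06, -0.0], [0, -5.17, 30.38, -26.66, 4.57, -0.06, -0.0], [0, -5.75, 33.75, -29.62, 5.08, -0.07, -0.0], [0, -6.32, 37.13, -32.59, 5.59, -0.08, -0.0], [0, -6.9, 40.5, -35.55, 6.1, -0.08, -0.0]]
```

>>> {"api": "servo_tool", "payload": {"commands": [[[0, -0.6, 3.4, -3.0, 0.5, 0, 0], [0, -1.2, 6.8, -5.9, 1, 0, 0], [0, -1.7, 10.1, -8.9, 1.5, 0, 0], [0, -2.3, 13.5, -11.9, 2, 0, 0], [0, -2.9, 16.9, -14.8, 2.5, 0, 0], [0, -3.5, 20.3, -17.8, 3, 0, 0], [0, -4.0, 23.6, -20.7, 3.5, 0, 0], [0, -4.6, 27.0, -23.7, 4, 0, 0]]]}}

```text
time: 0.95
tool_pos: [367.7, -262.4, 277.3]
tcp_rot: [-151.0, 90.0, 132.6]
ft_force: [1.2, 0.4, 0.1]
finger_gap: 85.9
```

>>> {"api": "servo_tool", "payload": {"commands": [[[0, -0.6, 3.4, -3.0, 0.5, 0, 0], [0, -1.2, 6.8, -5.9, 1, 0, 0], [0, -1.7, 10.1, -8.9, 1.5, 0, 0], [0, -2.3, 13.5, -11.9, 2, 0, 0], [0, -2.3, 13.5, -11.9, 2, 0, 0]]]}}

```text
time: 1.45
tool_pos: [472.7, -112.3, 300.9]
tcp_rot: [119.7, 89.9, 41.7]
ft_force: [-1.2, -1.0, -1.2]
finger_gap: 85.4
```

```bash
python3 - <<'E'
from h import *
p,R0,s=cur(); print(p.round(1),s['time'],abs(s['qd']).max()); snap('wrist','w1')
E
```

```text
[ 472.7 -112.3  300.9] 1.45 5.583691192323288
```

View pics/w1.png

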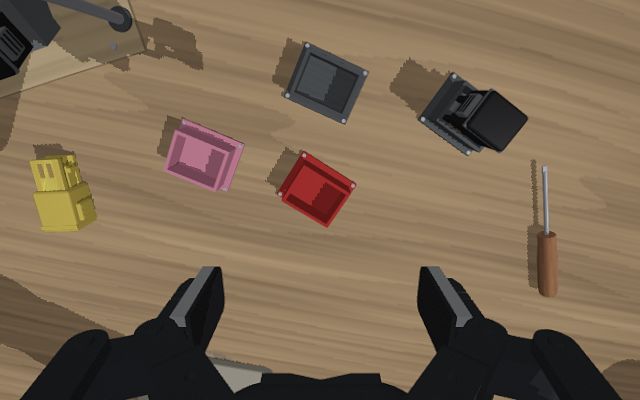

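```bash
python3 - <<'E'
from h import *
for f in ['w1','top0','scene0']:
    P,im=cloud(f)
    m=(abs(P[...,0]-562)<60)&(abs(P[...,1]+99)<60)
    top=P[m&(P[...,2]>32)&(P[...,2]<50)]; 
    print(f,len(top),np.median(top,0).round(1))
    rc=cv2.minAreaRect(top[:,:2].astype(np.float32)); print('rim',rc, np.median(top[:,2]))
    ft=P[m&(P[...,2]>3)]; rc=cv2.minAreaRect(ft[:,:2].astype(np.float32)); print('all',rc)
P,im=cloud('w1'); cv2.imwrite('pics/w1h.png',cv2.resize(im[30:140,260:390,::-1],None,fx=6,fy=5.4,interpolation=cv2.INTER_CUBIC))
E
```

```text
w1 875 [564.9 -99.9  41.4]
rim ((560.875732421875, -100.14895629882812), (68.58584594726562, 53.923004150390625), 78.0957260131836) 41.391943491778704
all ((561.9474487304688, -95.63734436035156), (113.0763168334961, 110.84844207763672), 9.883281707763672)
top0 117 [563.7 -98.7  39.7]
rim ((562.553955078125, -98.26802062988281), (67.71357727050781, 54.962764739990234), 78.48202514648438) 39.68811115192102
all ((561.9390258789062, -99.28289031982422), (118.36536407470703, 116.23965454101562), 89.6957015991211)
scene0 194 [565.6 -97.7  39.3]
rim ((562.784912109375, -97.52291870117188), (68.79413604736328, 57.59907150268555), 77.753662109375) 39.309799721535626
all ((566.0527954101562, -92.86204528808594), (106.42835998535156, 126.44583129882812), 14.969976425170898)
```

View pics/w1h.png

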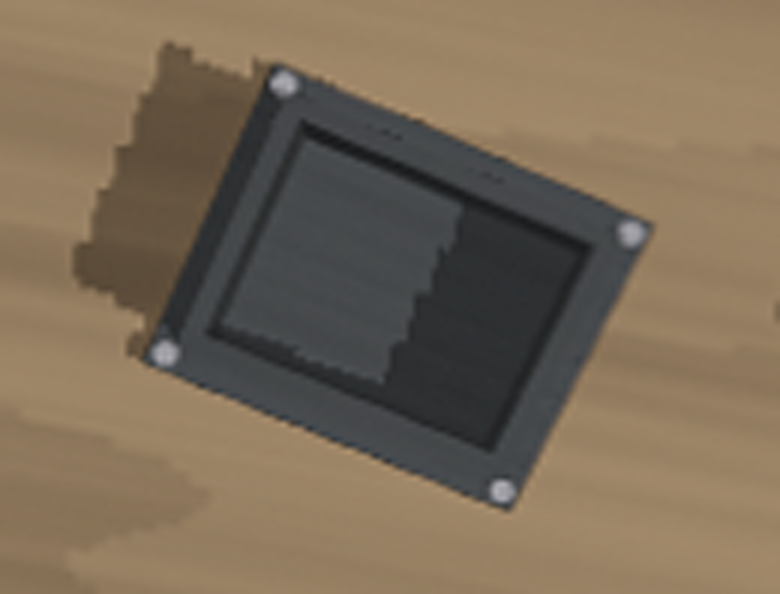

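The holder is measured: rim 68×54, centre (562,-98.5), long axis at 78°. Now I'll move to the standoff on the pack's axis.

```bash
python3 - <<'E'
from h import *
t=np.radians(36); ax=Rz@[-np.sin(t),0,np.cos(t)]; y=Rz@[0,1,0]
g=O+[0,0,30]+72*ax
plan(g-ax*19+ax*170,axes(-ax,-y),10,0)
E
```

```text
total shift cm [  9.     4.11 -32.02] rotvec [-13.53   4.38  35.81] 335.0 38.5
[[0, 0.9, 0.41, -3.2, -1.35, 0.44, 3.58], [0, 1.8, 0.82, -6.4, -2.71, 0.88, 7.16], [0, 2.7, 1.23, -9.6, -4.06, 1.31, 10.74], [0, 3.6, 1.64, -12.81, -5.41, 1.75, 14.32], [0, 4.5, 2.05, -16.01, -6.77, 2.19, 17.9], [0, 5.4, 2.46, -19.21, -8.12, 2.63, 21.49], [0, 6.3, 2.88, -22.41, -9.47, 3.07, 25.07], [0, 7.2, 3.29, -25.61, -10.83, 3.51, 28.65], [0, 8.1, 3.7, -28.81, -12.18, 3.94, 32.23], [0, 9.0, 4.11, -32.02, -13.53, 4.38, 35.81]]
```

>>> {"api": "servo_tool", "payload": {"commands": [[[0, 0.9, 0.4, -3.2, -1.4, 0.4, 3.6], [0, 2.2, 1.0, -8.0, -3.4, 1.1, 9], [0, 3.4, 1.5, -12.0, -5.1, 1.6, 13.4], [0, 4.5, 2.1, -16.0, -6.8, 2.2, 17.9], [0, 5.6, 2.6, -20.0, -8.5, 2.7, 22.4], [0, 6.8, 3.1, -24.0, -10.1, 3.3, 26.9], [0, 7.9, 3.6, -28.0, -11.8, 3.8, 31.3], [0, 9.0, 4.1, -32.0, -13.5, 4.4, 35.8]]]}}

```text
time: 2.3
tool_pos: [446.1, 205.0, 209.9]
tcp_rot: [89.9, 53.8, 25.5]
ft_force: [1.3, -0.8, 0.1]
finger_gap: 85.6
```

>>> {"api": "servo_tool", "payload": {"commands": [[[0, 0, 0, 0, 0, 0, 0], [0, 0, 0, 0, 0, 0, 0]]]}}

```text
time: 2.5
tool_pos: [445.3, 204.8, 209.3]
tcp_rot: [89.9, 54.1, 25.6]
ft_force: [0.0, -0.8, 1.0]
finger_gap: 85.3
```

```bash
python3 - <<'E'
from h import *
p,R0,s=cur(); print(p.round(1),s['time'],abs(s['qd']).max(),s['joint_pos'].round(1)); snap('wrist','w2'); snap('scene','s2')
P,im=cloud('s2'); cv2.imwrite('pics/s2c.png',cv2.resize(im[90:250,330:490,::-1],None,fx=3.7,fy=3.7,interpolation=cv2.INTER_CUBIC))
E
```

```text
[445.3 204.8 209.3] 2.5 3.3181919305604697 [ 13.3 -50.1 138.9   8.7  56.2  75. ]
```

View pics/w2.png

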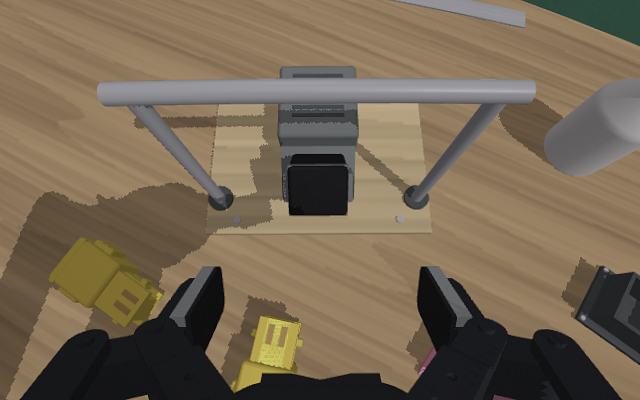

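View pics/s2c.png

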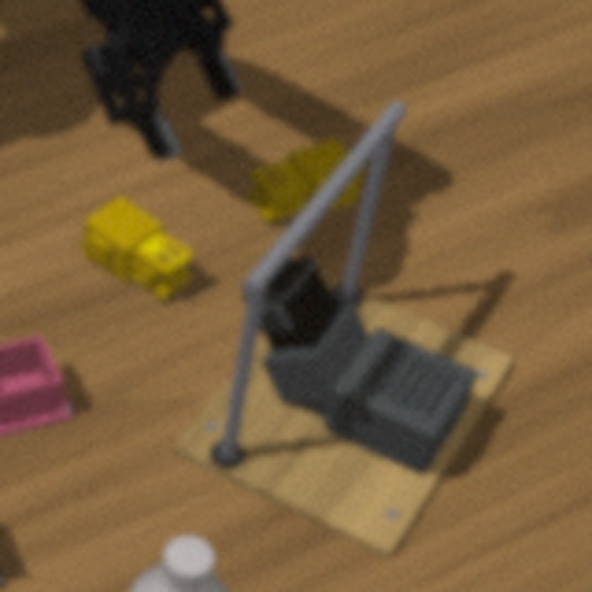

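The wrist view shows the pack's head end face at about (288-348, 165-215) and the rail clear beyond it. I'll fit the face.

```bash
python3 - <<'E'
from h import *
P,im=cloud('w2')
roi=P[172:212,293:344].reshape(-1,3); roi=roi[~np.isnan(roi[:,0])]
for i in range(3):
    c=np.median(roi,0) if i==0 else roi.mean(0); U,S,V=np.linalg.svd(roi-c,full_matrices=False); n=V[2]*np.sign(V[2][2]); roi=roi[abs((roi-c)@n)<4]
print('n',n.round(3),'in charger',(Rz.T@n).round(3),'tilt',np.degrees(np.arccos(n[2])),'hd',np.degrees(np.arctan2(-n[1],-n[0])),'c',c.round(1),len(roi),'rms',((roi-c)@n).std())
# all points on plane within region
A=P[150:225,270:370]; d=(A-c)@n
m=(abs(d)<3)&(np.linalg.norm(A-c,axis=-1)<60)
q=A[m]; y=Rz@[0,1,0]; x=np.cross(y,n)
a=np.c_[(q-c)@x,(q-c)@y].astype(np.float32); rc=cv2.minAreaRect(a); print(rc, a.min(0),a.max(0))
ctr=c+x*(a.min(0)[0]+a.max(0)[0])/2+y*(a.min(0)[1]+a.max(0)[1])/2
print('face ctr',ctr.round(1)); 
for tl in (35,36,37):
    t=np.radians(tl); ax=Rz@[-np.sin(t),0,np.cos(t)]; print(tl,'model face',(O+[0,0,30]+96*ax).round(1))
cv2.imwrite('pics/w2c.png',cv2.resize(im[130:230,250:390,::-1],None,fx=5.5,fy=5.5,interpolation=cv2.INTER_CUBIC))
E
```

```text
n [-0.547 -0.268  0.793] in charger [-0.609 -0.002  0.793] tilt 37.49005816807493 hd 26.08957409179748 c [511.6 238.5 108.2] 2028 rms 0.6673669302822066
((-0.31646728515625, 0.1737041473388672), (49.44634246826172, 42.967933654785156), 89.87922668457031) [-21.768309 -24.58015 ] [21.209604 24.894777]
face ctr [511.4 238.6 108. ]
35 model face [514.  240.6 108.6]
36 model face [512.7 240.1 107.7]
37 model face [511.5 239.5 106.7]
```

View pics/w2c.png

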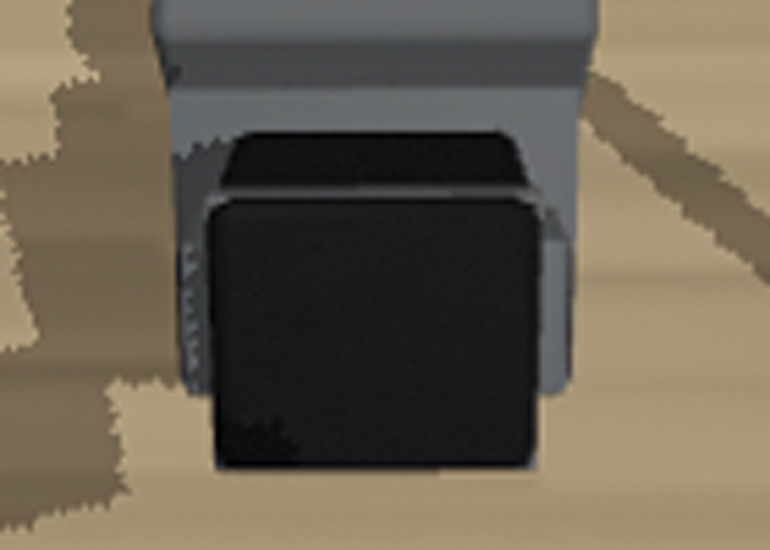

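```bash
cat >> h.py <<'E'
tl=np.radians(37.3); Rh=R.from_euler('z',26,degrees=True).as_matrix(); N=Rh@[-np.sin(tl),0,np.cos(tl)]; Y=Rh@[0,1,0]
G=np.array([511.4,238.6,108.0])-24*N
E
python3 - <<'E'
from h import *
print(G)
plan(G-23*N+60*N,axes(-N,-Y),4,0)
plan(G-23*N,axes(-N,-Y),8,0)
E
```

```text
[524.47181039 244.97554792  88.90863646]
total shift cm [11.36 -0.19 -0.38] rotvec [-0.37  0.34  1.29] 114.0 1.4
[[0, 2.84, -0.05, -0.09, -0.09, 0.08, 0.32], [0, 5.68, -0.09, -0.19, -0.19, 0.17, 0.64], [0, 8.52, -0.14, -0.28, -0.28, 0.25, 0.97], [0, 11.36, -0.19, -0.38, -0.37, 0.34, 1.29]]
total shift cm [17.36 -0.05 -0.41] rotvec [-0.37  0.34  1.29] 174.0 1.4
[[0, 2.17, -0.01, -0.05, -0.05, 0.04, 0.16], [0, 4.34, -0.01, -0.1, -0.09, 0.08, 0.32], [0, 6.51, -0.02, -0.15, -0.14, 0.13, 0.48], [0, 8.68, -0.03, -0.21, -0.19, 0.17, 0.64], [0, 10.85, -0.03, -0.26, -0.23, 0.21, 0.81], [0, 13.02, -0.04, -0.31, -0.28, 0.25, 0.97], [0, 15.19, -0.04, -0.36, -0.33, 0.3, 1.13], [0, 17.36, -0.05, -0.41, -0.37, 0.34, 1.29]]
```

>>> {"api": "servo_tool", "payload": {"commands": [[[0, 2.0, 0, -0.1, -0.1, 0.1, 0.4], [0, 4.0, -0.1, -0.2, -0.2, 0.2, 0.8], [0, 6.0, -0.1, -0.3, -0.3, 0.3, 1.2], [0, 8.0, -0.2, -0.4, -0.4, 0.3, 1.3], [0, 10.0, -0.2, -0.4, -0.4, 0.3, 1.3], [0, 11.4, -0.2, -0.4, -0.4, 0.3, 1.3], [0, 11.4, -0.2, -0.4, -0.4, 0.3, 1.3], [0, 11.4, -0.2, -0.4, -0.4, 0.3, 1.3]]]}}

```text
time: 3.4
tool_pos: [504.2, 235.5, 117.3]
tcp_rot: [90.0, 52.8, 26.0]
ft_force: [0.3, -0.2, 0.3]
finger_gap: 85.6
```

```bash
python3 - <<'E'
from h import *
p,R0,s=cur(); print(p.round(1),s['time'],s['joint_pos'].round(1)); snap('wrist','w3')
plan(G-23*N,axes(-N,-Y),5,0)
P,im=cloud('w3')
d=(P-(G+24*N))@N; m=(abs(d)<5)&(np.linalg.norm(P-(G+24*N),axis=-1)<45); q=P[m]; 
c=q.mean(0);V=np.linalg.svd(q-c,full_matrices=False)[2];n=V[2]*np.sign(V[2][2]); print(len(q),c.round(1),n.round(3),N.round(3),(d[m]).mean())
a=(q-(G+24*N))@Y; print('y',np.percentile(a,[0.5,99.5]))
E
```

```text
[504.2 235.5 117.3] 3.4 [ 15.6 -27.8 136.6  10.9  34.9  72.7]
total shift cm [5.95 0.01 0.06] rotvec [-0.01  0.01 -0.01] 60.0 0.0
[[0, 1.19, 0.0, 0.01, -0.0, 0.0, -0.0], [0, 2.38, 0.0, 0.03, -0.0, 0.0, -0.0], [0, 3.57, 0.0, 0.04, -0.0, 0.0, -0.0], [0, 4.76, 0.0, 0.05, -0.0, 0.0, -0.01], [0, 5.95, 0.01, 0.06, -0.01, 0.01, -0.01]]
7501 [513.2 239.5 109.1] [-0.532 -0.26   0.806] [-0.545 -0.266  0.795] -0.38304676888167516
y [-24.76543924  24.91162515]
```

View pics/w3.png

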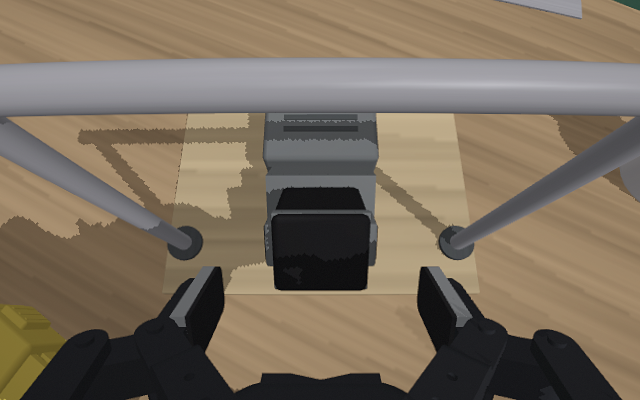

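The pack is centred in y between the pads, with its face at (273-368, 214-290). I'll advance the last 59 mm.

>>> {"api": "servo_tool", "payload": {"commands": [[[0, 1.2, 0, 0, 0, 0, 0], [0, 2.4, 0, 0, 0, 0, 0], [0, 3.6, 0, 0, 0, 0, 0], [0, 4.8, 0, 0, 0, 0, 0], [0, 5.9, 0, 0, 0, 0, 0], [0, 5.9, 0, 0, 0, 0, 0], [0, 5.9, 0, 0, 0, 0, 0]]]}}

```text
time: 4.15
tool_pos: [535.8, 252.4, 71.0]
tcp_rot: [90.0, 52.7, 26.1]
ft_force: [0.6, 0.7, 0.4]
finger_gap: 85.5
```

```bash
python3 - <<'E'
from h import *
p,R0,s=cur(); print(p.round(1),s['time'],s['ft_force'],s['finger_gap']); snap('wrist','w4')
snap('scene','s4')
P,im=cloud('s4'); cv2.imwrite('pics/s4c.png',cv2.resize(im[110:240,350:480,::-1],None,fx=4.5,fy=4.5,interpolation=cv2.INTER_CUBIC))
plan(G-23*N,axes(-N,-Y),1,0)
E
```

```text
[535.8 252.4  71. ] 4.15 [0.57576821 0.74234354 0.38088518] 85.5497020429989
total shift cm [0.07 0.   0.18] rotvec [ 0.07 -0.06 -0.07] 2.0 0.1
[[0, 0.07, 0.0, 0.18, 0.07, -0.06, -0.07]]
```

View pics/w4.png

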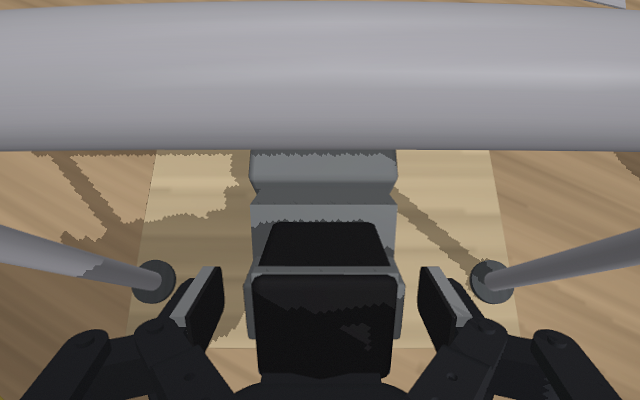

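View pics/s4c.png

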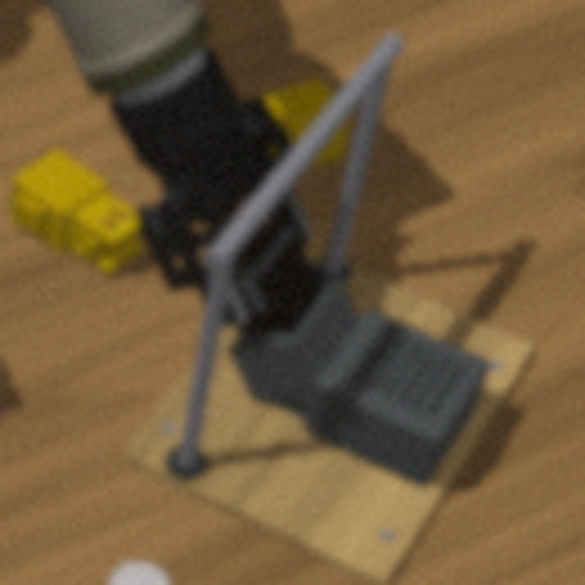

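>>> {"api": "servo_tool", "payload": {"commands": [[[0, 0.1, 0, 0.2, 0, 0, 0], [0, 0.1, 0, 0.2, 0, 0, 0], [255, 0.1, 0, 0.2, 0, 0, 0], [255, 0.1, 0, 0.2, 0, 0, 0], [255, 0.1, 0, 0.2, 0, 0, 0], [255, 0.1, 0, 0.2, 0, 0, 0], [255, 0.1, 0, 0.2, 0, 0, 0], [255, 0.1, 0, 0.2, 0, 0, 0]]], "force": 60}}

```text
time: 5.05
tool_pos: [537.1, 251.3, 69.8]
tcp_rot: [90.0, 52.7, 26.1]
ft_force: [-6.6, -3.1, 8.0]
finger_gap: 49.5
```

>>> {"api": "servo_tool", "payload": {"commands": [[[255, 0, 0, 0, 0, 0, 0], [255, 0, 0, 0, 0, 0, 0], [255, 0, 0, 0, 0, 0, 0]]]}}

```text
time: 5.35
tool_pos: [537.0, 251.4, 69.8]
tcp_rot: [90.0, 52.7, 26.1]
ft_force: [-7.1, -3.8, 7.0]
finger_gap: 49.3
```

```bash
python3 - <<'E'
from h import *
p,R0,s=cur(); print(p.round(1),s['time'],s['ft_force'],s['finger_gap']); snap('wrist','w5')
plan(G-23*N,axes(-N,-Y),1,0)
plan(p+20*N,R0,1,255)
E
```

```text
[537.  251.4  69.8] 5.35 [-7.09994095 -3.75202292  6.98459099] 49.27097583871049
total shift cm [-0.07  0.03  0.02] rotvec [ 0.08 -0.08 -0.03] 1.0 0.1
[[0, -0.07, 0.03, 0.02, 0.08, -0.08, -0.03]]
total shift cm [-2.    0.   -0.01] rotvec [-0.  0. -0.] 20.0 0.0
[[255, -2.0, 0.0, -0.01, -0.0, 0.0, -0.0]]
```

View pics/w5.png

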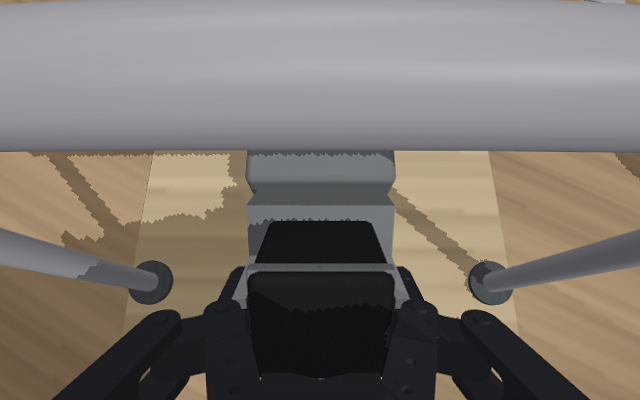

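Both buttons are fully in: the gap is 49.3 mm. I'll draw out gently along the slope.

>>> {"api": "servo_tool", "payload": {"commands": [[[255, -0.3, 0, 0, 0, 0, 0], [255, -0.6, 0, 0, 0, 0, 0], [255, -0.9, 0, 0, 0, 0, 0], [255, -1.2, 0, 0, 0, 0, 0], [255, -1.5, 0, 0, 0, 0, 0]]]}}

```text
time: 5.9
tool_pos: [528.6, 247.0, 81.4]
tcp_rot: [90.0, 52.7, 26.1]
ft_force: [2.4, 0.5, -2.2]
finger_gap: 49.2
```

>>> {"api": "servo_tool", "payload": {"commands": [[[255, -0.5, 0, 0, 0, 0, 0], [255, -1.1, 0, 0, 0, 0, 0], [255, -1.8, 0, 0, 0, 0, 0], [255, -2.5, 0, 0, 0, 0, 0], [255, -3.2, 0, 0, 0, 0, 0], [255, -4.0, 0, 0, 0, 0, 0], [255, -4.8, 0, 0, 0, 0, 0], [255, -5.5, 0, 0, 0, 0, 0]]]}}

```text
time: 6.7
tool_pos: [497.7, 232.1, 124.6]
tcp_rot: [90.0, 52.8, 26.1]
ft_force: [1.1, 0.7, -1.0]
finger_gap: 49.4
```

```bash
python3 - <<'E'
from h import *
p,R0,s=cur(); print(p.round(1),s['time'],s['ft_force'],s['finger_gap'],s['joint_pos'].round(1)); snap('wrist','w6');snap('scene','s6')
P,im=cloud('s6'); cv2.imwrite('pics/s6c.png',cv2.resize(im[90:240,330:480,::-1],None,fx=4,fy=4,interpolation=cv2.INTER_CUBIC))
plan(p+40*N,R0,1,255)
E
```

```text
[497.7 232.1 124.6] 6.7 [ 1.13807141  0.661262   -1.02393401] 49.41039845182997 [ 15.3 -30.3 137.4  11.   36.7  72.5]
total shift cm [-3.97 -0.13 -0.02] rotvec [ 0.    0.02 -0.13] 40.0 0.1
[[255, -3.97, -0.13, -0.02, 0.0, 0.02, -0.13]]
```

View pics/s6c.png

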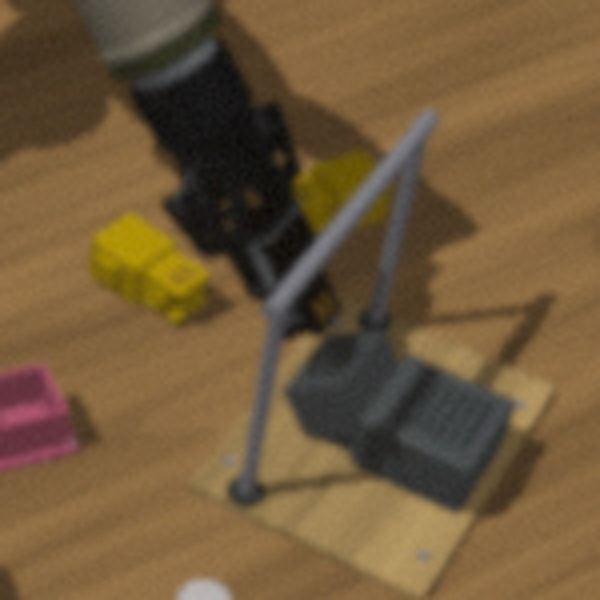

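View pics/w6.png

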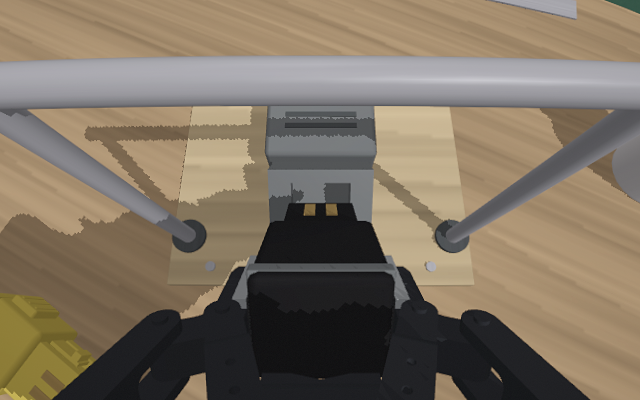

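The pack is clear of the socket, contacts visible at (320,210). I'll withdraw further, then plan the transit.

>>> {"api": "servo_tool", "payload": {"commands": [[[255, -1.0, 0, 0, 0, 0, 0], [255, -2.2, 0, 0, 0, 0, 0], [255, -3.5, 0, 0, 0, 0, 0], [255, -4.5, 0, 0, 0, 0, 0], [255, -5.0, 0, 0, 0, 0, 0]]]}}

```text
time: 7.3
tool_pos: [471.4, 219.0, 165.1]
tcp_rot: [90.0, 52.7, 26.1]
ft_force: [0.0, 0.0, -1.8]
finger_gap: 49.1
```

```bash
cat >> h.py <<'E'
H=np.array([562.3,-98.7,6.0]); a=np.radians(78.1); RH=axes([0,0,-1],[-np.cos(a),-np.sin(a),0])
E
python3 - <<'E'
from h import *
p,R0,s=cur(); print(p.round(1),s['time'],s['finger_gap'],s['joint_pos'].round(1))
plan(H+[0,0,150],RH,12,255)
E
```

```text
[471.4 219.  165.1] 7.3 49.14925093591246 [ 14.2 -41.6 139.7  10.1  45.6  73.4]
total shift cm [-2.8  -5.17 32.53] rotvec [ 36.63 -12.38 -35.91] 331.0 52.8
[[255, -0.23, -0.43, 2.71, 3.05, -1.03, -2.99], [255, -0.47, -0.86, 5.42, 6.1, -2.06, -5.99], [255, -0.7, -1.29, 8.13, 9.16, -3.09, -8.98], [255, -0.93, -1.72, 10.84, 12.21, -4.13, -11.97], [255, -1.17, -2.16, 13.55, 15.26, -5.16, -14.96], [255, -1.4, -2.59, 16.26, 18.31, -6.19, -17.96], [255, -1.63, -3.02, 18.98, 21.37, -7.22, -20.95], [255, -1.87, -3.45, 21.69, 24.42, -8.25, -23.94], [255, -2.1, -3.88, 24.4, 27.47, -9.28, -26.93], [255, -2.33, -4.31, 27.11, 30.52, -10.31, -29.93], [255, -2.57, -4.74, 29.82, 33.57, -11.34, -32.92], [255, -2.8, -5.17, 32.53, 36.63, -12.38, -35.91]]
```

```bash
python3 - <<'E'
from h import *
p,R0,s=cur()
from scipy.spatial.transform import Slerp
Rm=Slerp([0,1],R.from_matrix([R0,RH]))(0.5).as_matrix()
plan(np.array([470,70,200]),Rm,6,255)
plan(H+[0,0,150],RH,8,255,np.array([470,70,200]),Rm)
E
```

```text
total shift cm [-6.82 -3.2  13.32] rotvec [ 18.31  -6.19 -17.96] 153.0 26.4
[[255, -1.14, -0.53, 2.22, 3.05, -1.03, -2.99], [255, -2.27, -1.07, 4.44, 6.1, -2.06, -5.99], [255, -3.41, -1.6, 6.66, 9.16, -3.09, -8.98], [255, -4.55, -2.13, 8.88, 12.21, -4.13, -11.97], [255, -5.69, -2.66, 11.1, 15.26, -5.16, -14.96], [255, -6.82, -3.2, 13.32, 18.31, -6.19, -17.96]]
total shift cm [ 5.49  5.61 18.1 ] rotvec [ 18.31  -6.19 -17.96] 197.0 26.4
[[255, 0.69, 0.7, 2.26, 2.29, -0.77, -2.24], [255, 1.37, 1.4, 4.52, 4.58, -1.55, -4.49], [255, 2.06, 2.1, 6.79, 6.87, -2.32, -6.73], [255, 2.75, 2.81, 9.05, 9.16, -3.09, -8.98], [255, 3.43, 3.51, 11.31, 11.45, -3.87, -11.22], [255, 4.12, 4.21, 13.57, 13.73, -4.64, -13.47], [255, 4.81, 4.91, 15.83, 16.02, -5.41, -15.71], [255, 5.49, 5.61, 18.1, 18.31, -6.19, -17.96]]
```

>>> {"api": "servo_tool", "payload": {"commands": [[[255, -0.7, -0.3, 1.3, 1.8, -0.6, -1.8], [255, -1.7, -0.8, 3.3, 4.6, -1.5, -4.5], [255, -2.8, -1.3, 5.5, 7.5, -2.5, -7.4], [255, -3.9, -1.8, 7.6, 10.5, -3.5, -10.3], [255, -5.0, -2.3, 9.7, 13.4, -4.5, -13.1], [255, -6.0, -2.8, 11.7, 16.1, -5.4, -15.8], [255, -6.6, -3.1, 12.9, 17.7, -6.0, -17.4], [255, -6.8, -3.2, 13.3, 18.3, -6.2, -18.0]]]}}

```text
time: 8.1
tool_pos: [470.8, 69.2, 199.5]
tcp_rot: [99.7, 71.2, 16.2]
ft_force: [-0.0, -0.6, -2.0]
finger_gap: 49.5
```

>>> {"api": "servo_tool", "payload": {"commands": [[[255, 0.7, 0.7, 2.3, 2.3, -0.8, -2.2], [255, 1.4, 1.4, 4.5, 4.6, -1.6, -4.5], [255, 2.1, 2.1, 6.8, 6.9, -2.3, -6.7], [255, 2.8, 2.8, 9.1, 9.2, -3.1, -9.0], [255, 3.4, 3.5, 11.3, 11.5, -3.9, -11.2], [255, 4.1, 4.2, 13.6, 13.7, -4.6, -13.5], [255, 4.8, 4.9, 15.8, 16.0, -5.4, -15.7], [255, 5.5, 5.6, 18.1, 18.3, -6.2, -18.0]]]}}

```text
time: 8.9
tool_pos: [562.8, -98.5, 154.1]
tcp_rot: [-71.7, 89.8, -173.6]
ft_force: [0.1, 0.3, -1.4]
finger_gap: 49.4
```

>>> {"api": "servo_tool", "payload": {"commands": [[[255, 0, 0, 0, 0, 0, 0], [255, 0, 0, 0, 0, 0, 0]]]}}

```text
time: 9.1
tool_pos: [562.1, -97.9, 153.7]
tcp_rot: [-84.1, 89.8, 174.1]
ft_force: [-0.4, -0.1, -0.7]
finger_gap: 49.3
```

```bash
python3 - <<'E'
from h import *
p,R0,s=cur(); print(p.round(1),s['time'],s['finger_gap'],s['ft_force']); snap('wrist','w7');snap('scene','s7')
plan(H+[0,0,100],RH,1,255)
P,im=cloud('s7'); cv2.imwrite('pics/s7c.png',cv2.resize(im[130:300,230:400,::-1],None,fx=3.5,fy=3.5,interpolation=cv2.INTER_CUBIC))
E
```

```text
[562.1 -97.9 153.7] 9.1 49.34163272909281 [-0.41429067 -0.06962177 -0.65960689]
total shift cm [4.9  0.06 0.11] rotvec [0.09 0.03 0.09] 49.0 0.1
[[255, 4.9, 0.06, 0.11, 0.09, 0.03, 0.09]]
```

View pics/w7.png

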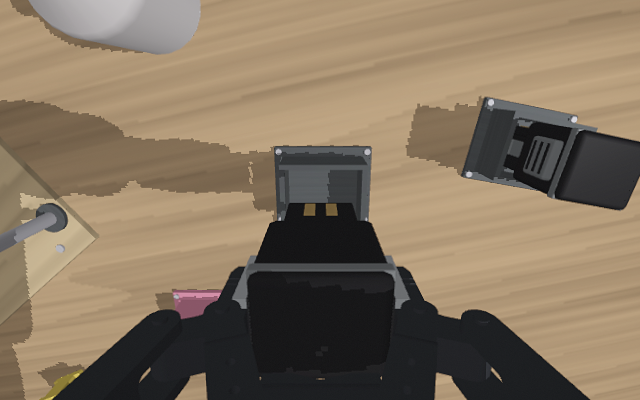

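View pics/s7c.png

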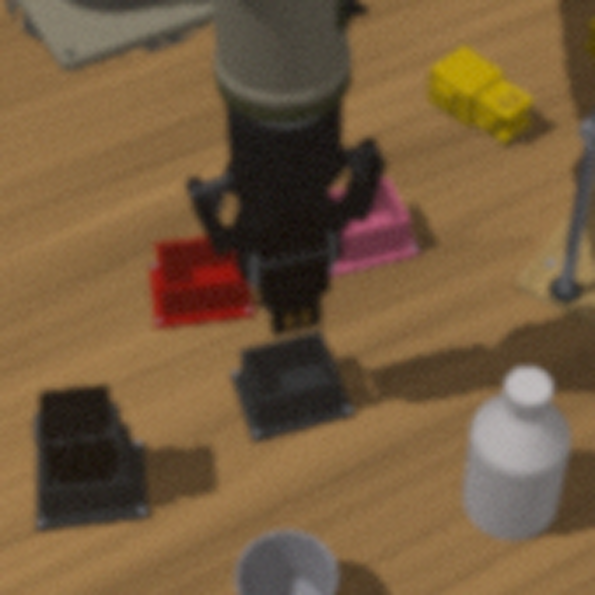

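>>> {"api": "servo_tool", "payload": {"commands": [[[255, 1.0, 0, 0.1, 0, 0, 0], [255, 2.2, 0.1, 0.1, 0, 0, 0], [255, 3.4, 0.1, 0.1, 0, 0, 0], [255, 4.6, 0.1, 0.1, 0, 0, 0], [255, 5.8, 0.1, 0.1, 0, 0, 0], [255, 7.0, 0.1, 0.1, 0, 0, 0], [255, 8.0, 0.1, 0.1, 0, 0, 0], [255, 8.0, 0.1, 0.1, 0, 0, 0]]]}}

```text
time: 10.0
tool_pos: [561.6, -99.3, 72.9]
tcp_rot: [-79.0, 89.7, 179.2]
ft_force: [-0.8, -0.2, -2.4]
finger_gap: 49.6
```

```bash
python3 - <<'E'
from h import *
p,R0,s=cur(); print(p.round(1),s['time'],s['finger_gap'],s['ft_force']); snap('wrist','w8');snap('scene','s8')
plan(H+[0,0,60],RH,1,255)
P,im=cloud('s8'); cv2.imwrite('pics/s8c.png',cv2.resize(im[180:280,260:360,::-1],None,fx=5.5,fy=5.5,interpolation=cv2.INTER_CUBIC))
E
```

```text
[561.6 -99.3  72.9] 10.0 49.61460803015194 [-0.77828658 -0.20939811 -2.39567173]
total shift cm [ 0.9  -0.08 -0.08] rotvec [0.02 0.07 0.13] 9.0 0.1
[[255, 0.9, -0.08, -0.08, 0.02, 0.07, 0.13]]
```

View pics/s8c.png

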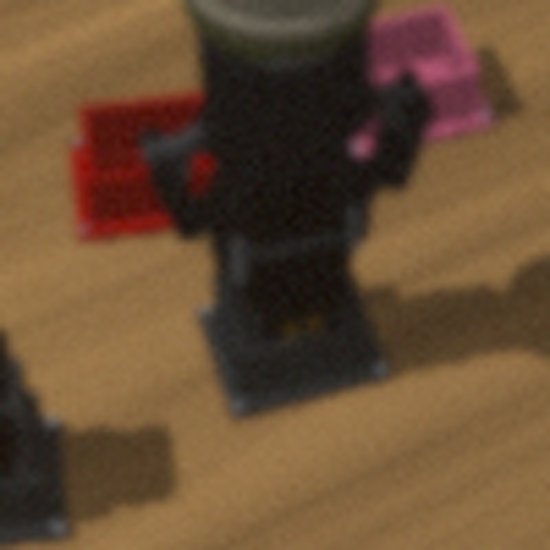

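View pics/w8.png

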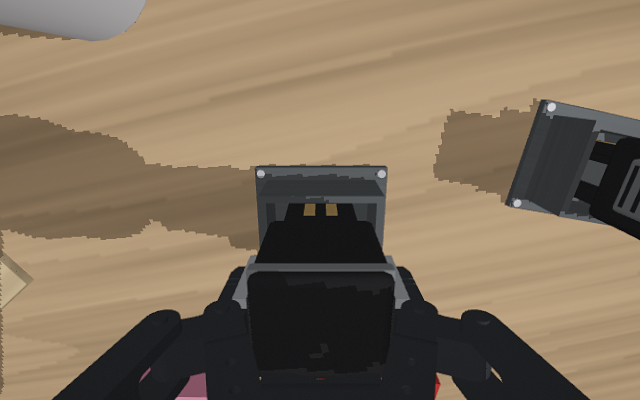

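The stem is inside the pocket with no contact force. I'll lower slowly until it touches.

>>> {"api": "servo_tool", "payload": {"commands": [[[255, 0.4, 0, 0, 0, 0, 0], [255, 0.8, 0, 0, 0, 0, 0], [255, 1.2, 0, 0, 0, 0, 0], [255, 1.5, 0, 0, 0, 0, 0], [255, 1.5, 0, 0, 0, 0, 0], [255, 1.5, 0, 0, 0, 0, 0]]]}}

```text
time: 10.7
tool_pos: [562.9, -99.7, 60.1]
tcp_rot: [-58.5, 89.9, -160.4]
ft_force: [0.5, -0.7, -1.4]
finger_gap: 49.4
```

>>> {"api": "servo_tool", "payload": {"commands": [[[255, 0.1, 0, 0, 0, 0, 0], [255, 0.2, 0, 0, 0, 0, 0], [255, 0.2, 0, 0, 0, 0, 0]]]}}

```text
time: 11.0
tool_pos: [562.9, -99.6, 58.1]
tcp_rot: [-56.8, 89.9, -158.7]
ft_force: [-1.0, -1.2, -1.7]
finger_gap: 49.2
```

>>> {"api": "servo_tool", "payload": {"commands": [[[255, 0.1, 0, 0, 0, 0, 0], [255, 0.2, 0, 0, 0, 0, 0], [255, 0.2, 0, 0, 0, 0, 0]]]}}

```text
time: 11.3
tool_pos: [562.8, -99.6, 56.0]
tcp_rot: [-60.1, 89.9, -162.0]
ft_force: [-0.6, 0.6, -1.9]
finger_gap: 49.6
```

>>> {"api": "servo_tool", "payload": {"commands": [[[255, 0.1, 0, 0, 0, 0, 0], [255, 0.1, 0, 0, 0, 0, 0], [255, 0.1, 0, 0, 0, 0, 0]]]}}

```text
time: 11.6
tool_pos: [563.1, -99.7, 55.5]
tcp_rot: [-47.4, 89.9, -149.2]
ft_force: [-0.3, -0.3, 1.2]
finger_gap: 49.5
```

>>> {"api": "servo_tool", "payload": {"commands": [[[255, 0.05, 0, 0, 0, 0, 0], [255, 0.1, 0, 0, 0, 0, 0], [255, 0.1, 0, 0, 0, 0, 0]]]}}

```text
time: 11.9
tool_pos: [563.2, -99.7, 55.4]
tcp_rot: [-44.6, 89.9, -146.5]
ft_force: [-5.3, 0.6, 10.5]
finger_gap: 49.7
```

```bash
python3 - <<'E'
from h import *
p,R0,s=cur(); print(p.round(1),s['time'],s['finger_gap'],s['ft_force']); snap('wrist','w9')
P,im=cloud('w9'); A=P[290:340,265:380].reshape(-1,3); c=np.nanmedian(A,0); A=A[abs(A[:,2]-c[2])<5]; c=A.mean(0); n=np.linalg.svd(A-c,full_matrices=False)[2][2]; print(c,n)
E
```

```text
[563.2 -99.7  55.4] 11.9 49.68066787986484 [-5.34657992  0.56748926 10.45162197]
[ 571.82869821 -102.54600664  102.59097113] [ 0.01197746 -0.00190896  0.99992645]
```

Set down: head top is at z=102.6 (6+96 expected), contact force about 10 N, pack upright. I'll open.

>>> {"api": "servo_tool", "payload": {"commands": [[[255, -0.05, 0, 0, 0, 0, 0], [90, -0.05, 0, 0, 0, 0, 0], [60, -0.05, 0, 0, 0, 0, 0], [30, -0.05, 0, 0, 0, 0, 0], [0, -0.05, 0, 0, 0, 0, 0], [0, -0.05, 0, 0, 0, 0, 0], [0, -0.05, 0, 0, 0, 0, 0], [0, -0.05, 0, 0, 0, 0, 0]]], "force": 20}}

```text
time: 12.75
tool_pos: [563.0, -99.7, 54.7]
tcp_rot: [-55.7, 89.9, -157.6]
ft_force: [0.1, -0.3, 0.6]
finger_gap: 85.3
```

```bash
python3 - <<'E'
from h import *
p,R0,s=cur(); print(p.round(1),s['time'],s['finger_gap'],s['ft_force']); snap('wrist','w10')
E
```

```text
[563.  -99.7  54.7] 12.75 85.29357067124869 [ 0.14245485 -0.2861852   0.55372267]
```

View pics/w10.png

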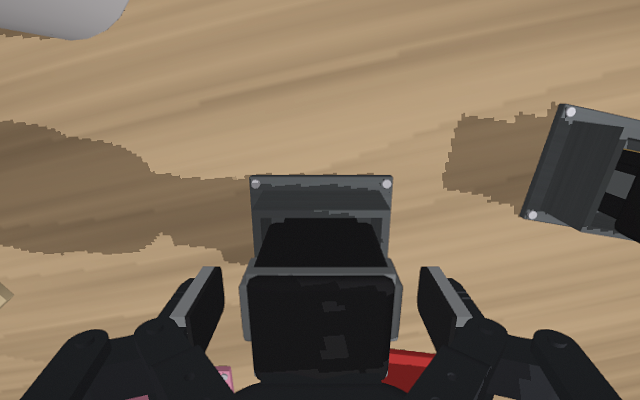

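The fingers are clear of the pack, and the buttons have sprung out again. I'll retreat straight up.

>>> {"api": "servo_tool", "payload": {"commands": [[[0, -1.5, 0, 0, 0, 0, 0], [0, -3.5, 0, 0, 0, 0, 0], [0, -6, 0, 0, 0, 0, 0], [0, -9, 0, 0, 0, 0, 0], [0, -12, 0, 0, 0, 0, 0], [0, -15, 0, 0, 0, 0, 0], [0, -15, 0, 0, 0, 0, 0], [0, -15, 0, 0, 0, 0, 0]]]}}

```text
time: 13.6
tool_pos: [564.0, -99.8, 206.8]
tcp_rot: [47.3, 89.9, -54.6]
ft_force: [-0.6, 0.1, -1.0]
finger_gap: 85.7
```

```bash
python3 - <<'E'
from h import *
p,R0,s=cur(); print(p.round(1),s['time'],s['ft_force']); snap('wrist','w11');snap('scene','s11')
P,im=cloud('w11')
m=(np.linalg.norm(P[...,:2]-H[:2],axis=-1)<45)&(P[...,2]>90)&(P[...,2]<115); q=P[m]; c=q.mean(0); print(m.sum(),c.round(1),cv2.minAreaRect(q[:,:2].astype(np.float32)),np.linalg.svd(q-c,full_matrices=False)[2][2].round(3))
E
```

```text
[564.  -99.8 206.8] 13.6 [-0.64932723  0.05933334 -0.98537171]
3881 [ 565.  -100.7  101.2] ((562.878173828125, -100.3769302368164), (60.08531951904297, 44.469322204589844), 78.49140930175781) [ 0.042 -0.008  0.999]
```

View pics/w11.png

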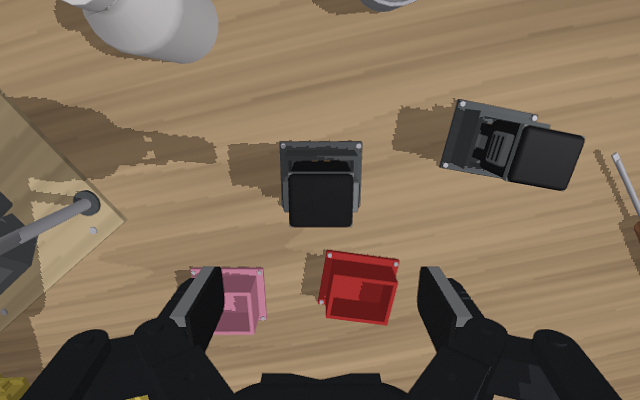

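View pics/s11.png

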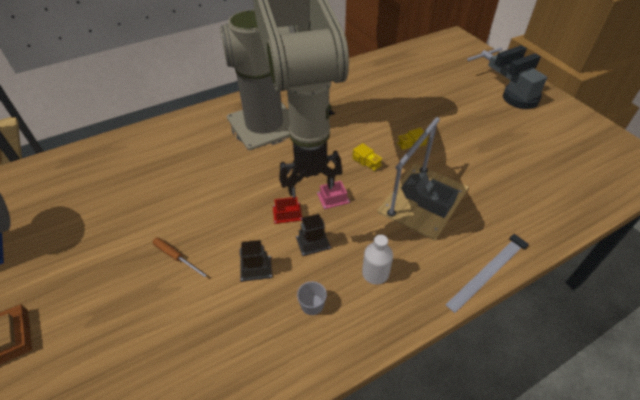

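The pack stands upright in the empty holder, head at about (320,200) in the wrist view. Nothing else has moved and the gripper is clear, so I'll hand in.

```bash
python3 -c "
from bench import r
print(r.hand_in())"
```

```text
the job is handed in; nothing more can be done
None
```

The battery pack is out of the charger and standing upright, stem down, in the empty steel holder. The job was handed in at about 14 s of the 48 s allowed, and no verdict was reported.

- **Release and draw:** I gripped the buttons at 60 N until the finger gap read 49.3 mm (50 mm is fully in). I held that squeeze the whole time while drawing the pack out along the slope. Wrist readings during the draw were about 3 N.
- **Set-down:** I lowered it until the wrist felt about 10 N from the holder floor, then let go. The head top measured 102.6 mm above the bench just before release, against 102 mm expected.
- **After letting go:** The buttons sprang back out, and I retreated straight up so the gripper touches nothing. The head is centred within about 2 mm of the pocket. In the last pictures the spare pack, jug, tin, screwdriver and look-alikes look unmoved; I judged this by eye.
- **Readings that disagreed:** The pack's starting lean came out at 37.5° in one view and 36.3° in the other, both close to the 37° stated. The last fit of the head's top put it 2.4° off level, against 0.7° just before release. I think points from the head's side face got into that fit, because the last pictures show the pack upright.

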